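# Pack the soldering kit tightly into its box

### The job

Pack the soldering kit: stand the amber jar, the pale firebrick and the green gas canister (now leaning in its metal rest) upright on the floor of the wooden box in one row, in any order, the brick with its broad faces across the row, and keep the jar upright all the way. Slide the red follower firmly up against the row so that all three are packed snug with no play, and let go of everything. Leave the other things on the bench alone.

Things in the scene. Friction and masses are not known exactly. Their poses are not given: they have to be found in the camera images.
- box_in (a point): Centre of the inner floor of the open wooden box, which is fixed to the bench (on the robot's left or right). Inside 176 long (its x) by 70 wide (its y), walls 8 thick, floor 8 thick, rim 52 above this point (60 above the bench). x runs along the row, away from the red follower at the -x end to the plain end wall at +88; z up.
- follower (a joint): Red sliding follower board of the box, m; 0 = fully back, grows as it moves along box +x (up to 0.06); starts at 0 to 0.008. It is 66 wide and 50 tall and its pushing face stands at box x = -76 mm + joint, so the row space is 164 mm - joint. Slides with about 2 N of friction and stays where left. The three packed items take 140 mm, so it ends near 0.024 when snug.
- follower_grip (a point): Point to grip or push on the follower's upright red tab, which overhangs the box's near end wall: tab 30 wide (box y), 12 thick (box x), from 68 to 130 above the bench; this point is 100 above the bench, 36 behind the pushing face. Axes as the box.
- jar: Straight-sided amber glass jar with white lid of the same diameter: 62 diameter, 105 tall (lid the top 30), about 0.3 kg, standing. Origin at the centre of its underside, z up its axis.
- brick: Pale firebrick with dark holes through its broad faces, standing on end: 34 thick (its x) by 64 wide (its y) by 110 tall, about 0.13 kg. Origin at the centre of its underside, z up. It fits in the row only with its x along the box's x (either way round).
- canister: Green gas canister, 44 diameter for 108 then a white cap 34 diameter to 120 in all, about 0.2 kg. Origin at the centre of its underside, z along its axis to the cap. It starts in the rest, leaning 35 degrees from vertical with its cap towards the rest's -x (towards the robot).
- rack: Fixed aluminium rest on a dark base 130 x 90: a square socket 52 inside, 62 outside, 40 deep, its axis leaning 35 degrees from vertical towards the rest's -x, the centre of the socket floor 40 above the bench over the origin. The canister's lowest 40 mm are in the socket; it draws out along its axis. Origin on the bench, z up.
- spool: Bystander: small flat brass spool, diameter 40, 18 high, usually between jar and brick. Leave it.
- bowl: Bystander: black bowl, diameter 90, 35 high, at the back. Leave it.
- tin: Bystander: short aluminium tin with a blue band, diameter 60, 60 high, at the back. Leave it.
- graver: Bystander: screwdriver-like graver, 180 long, lying across in front of the robot. Leave it.
- hammer: Bystander: small hammer lying at the robot's left. Leave it.
- brush: Bystander: brush lying at the robot's right. Leave it.
- anvil: Bystander: square steel bench block 80 x 80 x 22 at the far right. Leave it.
Things that resemble listed ones, but are neither listed nor needed, are in the scene too. What is shaped like the brick but pink is not meant.

How it is judged:
By the outcome, as a careful person would: the job done as asked, in the order asked, and still so for the second after the job is handed in, with the robot touching nothing.
It also fails if it takes over 72 s, if anything falls off the work surface, if the arm or the gripper's body presses on something with over 40 N, if the wrist force passes 120 N, or if a joint passes its speed limit or range.

### The arm

A 7-joint arm with a two-finger parallel gripper is mounted at the origin on the work surface. World frame = base frame: x ahead of the robot, y to its left, z up, the work surface at z = 0. Lengths are in m, angles in rad, forces in N, time in s.
With the tool pointing down it reaches from about 0.4 to 0.85 m from the base axis. Payload 4.5 kg.
Tool frame: the origin (TCP) lies midway between the tips of the shut fingers; the grasp point (between the pads) lies 19 mm behind it; z points along the fingers, y is the line along which they close (so a half turn about z gives the same grasp; the last joint's range is limited). The gripper opens to 88 mm and grips with 3 to 60 N. Pads are 18 mm wide; open, the fingers measure 123 mm over their backs; the gripper's body (75 mm by 187 mm) begins 45 mm behind the grasp point.
Start: joints at [-1.302, 0.689, -0.195, 1.565, 0.157, 0.902, -0.215], TCP at [0.145, 0.608, 0.239] pointing down, gripper open.
Joint ranges: [-3.01, 3.01], [-0.46, 2.08], [-1.47, 1.51], [0.13, 2.56], [-1, 4.14], [0.04, 2.09], [-2.66, 2.66]. Speed limits (rad/s): [2.57, 2.57, 3.14, 3.14, 3.14, 3.14, 3.14].

### API

Orientations are given as a unit quaternion [x, y, z, w].
In Python, from plant import sensors, eyes, finish_job gives the robot as it stands.
- The arm moves only by the tool send_rows, never from a script. Its argument "rows" is text: rows parted by semicolons, each of 4 numbers parted by spaces: the shift along the tool's x, y, z normalised to -1 to 1, where 1 is 30 cm, then the turn about the tool's z normalised to -1 to 1, where 1 is 2 pi rad. A call has 1 to 10 rows; each row is the pose to reach, as a shift and turn from the pose commanded when the call began, along the tool's axes at that moment, turning the shorter way round; what a row does not reach only later rows make up. A row lasts 1/12 s, in which the tool goes at most 41.7 mm and 7.16 degrees, less where a joint would pass 70% of its speed; a pose out of reach is approached as far as the arm can. A call with a number of a shift or a turn outside -1 to 1 is refused whole. A call with a gripper value outside its range is refused whole. "jaw" is the closure, from -1 (fully open) to 1 (shut), set as the call begins (left out, the last holds). The fingers move at their own pace and stop on an object; "force" is the grip in N (left out, the last holds). Time passes only in rows, so rows that repeat a pose let the fingers close. It gives the time, the measured TCP pose, the force, the opening and the grip force at its end, in the units of the state.
- sensors.get_state(): the state, without advancing time (a new reading comes with each control period).
- eyes.snapshot(name): name is "scene" or "side" or "wrist"; returns (picture, depth): 384x512x3 uint8, red, green, blue; 384x512 float32, m along the optical axis (not along the pixel's ray), 0 where there is no reading.
- eyes.calibration(name): a dict with "fov_y" (degrees; the focal length in pixels is half the picture's height over the tangent of half this angle, whatever the lens; pixels are square), "cx", "cy" (the principal point, pixels), "world_from_camera" (4x4, takes a point from camera to world coordinates). Camera axes: x right, y down, z forward; pixel columns grow to the right and rows downward; lengths in m; the calibration is good to about 2 mm. A picture is of the moment at which its call begins: read the wrist's pose just before it. calibration takes no time and is no camera call; for the wrist camera it gives the pose at the moment of the call.
- finish_job(): hands the job in; it is judged then, once.
The state is a dict: "clock": time; "q": joint angles; "qd": joint speeds; "joint_torque": joint torques, N m; "tool_pos": TCP position; "eef_rot": TCP orientation; "contact_force": force on the tool from outside, world axes, zero at the start; "moment": the same for the moment, N m; "opening": opening from 0.0 (shut) to 1.0 (fully open); "finger_force": force on a finger pad.
Only numpy, scipy, OpenCV 4.12 (cv2) and the standard library are available. Lean on these libraries where they do the work, as an engineer would, in place of code of your own. Each camera call takes 0.05 s, during which the arm holds its last target. There are 200 camera calls.

## Working session

There is one attempt and no reset: what is moved stays moved. The work goes in short steps, Python scripts to look and compute and a tool call to move; the robot and the scene stay as the last step left them, time stands still between calls to the robot, and variables do not carry over. Pictures are saved under pics/ and viewed, at most 12 in all, crops included, and the job is handed in when it is done.

Besides the shell and the picture viewer there is one more tool, called by a JSON object that holds its "name" and its "arguments", one argument or row to a line. send_rows: Moves the arm, as the interface text tells. Scaled input: -1 to 1 covers 30 cm each way for a shift and 2 pi rad each way for a turn. Its arguments: {"type":"object","properties":{"rows":{"type":"string"},"jaw":{"type":"number"},"force":{"type":"number"}},"required":["rows"]}

```bash
mkdir -p pics; ls; python3 - <<'E'
from plant import sensors, eyes
import cv2,numpy as np
for n in ["scene","side"]:
    p,d=eyes.snapshot(n); np.savez(f"{n}0.npz",p=p,d=d)
    cv2.imwrite(f"pics/{n}0.png",cv2.resize(p[:,:,::-1],(800,600)))
    c=eyes.calibration(n);print(n,c["fov_y"],c["cx"],c["cy"],np.round(c["world_from_camera"],3).tolist(), [k for k in c])
s=sensors.get_state();print({k:np.round(v,3).tolist() for k,v in s.items()})
E
```

```text
pics
scene 53.327342094991195 250.93471593717302 192.30651885471747 [[0.522, 0.694, -0.495, 1.126], [0.853, -0.43, 0.297, -0.316], [-0.007, -0.578, -0.816, 1.02], [0.0, 0.0, 0.0, 1.0]] ['fov_y', 'cx', 'cy', 'world_from_camera']
side 47.27501054081205 259.7079913475164 192.698570881675 [[0.984, -0.117, 0.132, 0.386], [-0.176, -0.674, 0.717, -0.982], [0.005, -0.729, -0.684, 0.996], [0.0, 0.0, 0.0, 1.0]] ['fov_y', 'cx', 'cy', 'world_from_camera']
{'clock': 0.1, 'q': [-1.302, 0.69, -0.194, 1.566, 0.157, 0.903, -0.215], 'qd': [0.002, -0.003, -0.001, -0.004, 0.0, -0.002, 0.001], 'joint_torque': [-0.003, -52.851, -1.271, -15.384, -0.053, 0.002, 0.0], 'tool_pos': [0.145, 0.607, 0.238], 'eef_rot': [0.117, 0.993, -0.001, -0.0], 'contact_force': [0.191, -0.011, -0.281], 'moment': [0.007, -0.036, -0.063], 'finger_force': 0.0, 'opening': 1.0}
```

View pics/scene0.png

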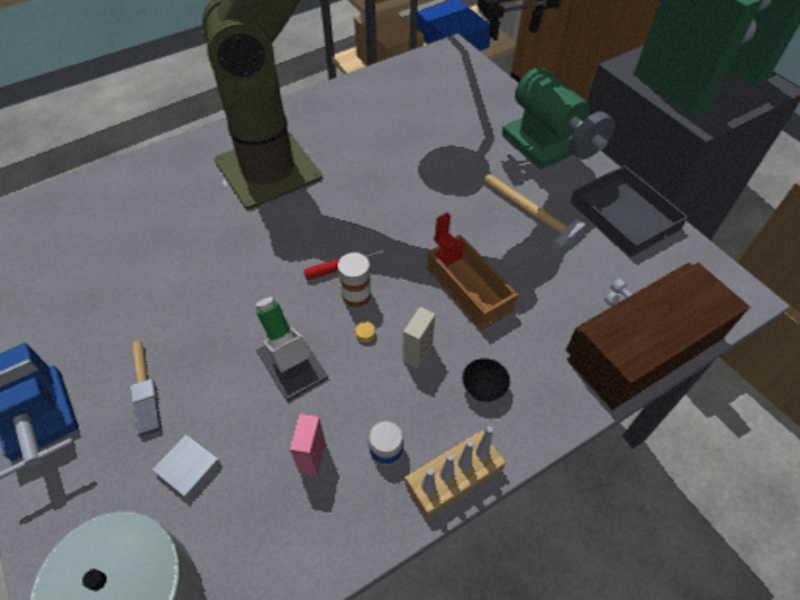

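View pics/side0.png

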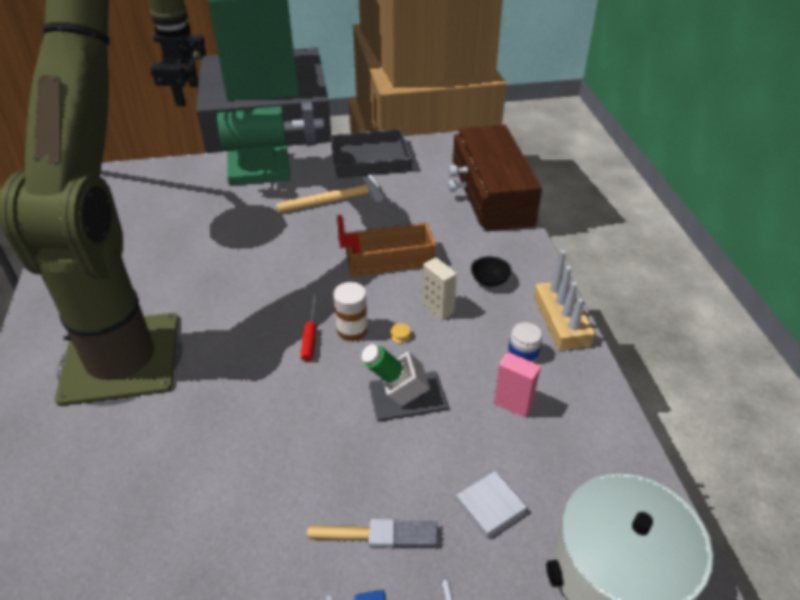

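The scene picture (800x600 pixels) shows these things:

| Thing | Pixel |
|---|---|
| Jar | (355,280) |
| Pale brick | (419,338) |
| Canister in rest | (275,320) |
| Box | (472,280) |
| Red tab | (445,228) |
| Spool | (365,332) |

Lookalikes:
- **Brick:** the pink one at (308,444).
- **Jar:** the tin with the white top at (386,440).
- **Box:** the dark tray at (628,210) and the brown drawer chest at (655,345).
- **Canister:** the green motor at (550,115).
- **Red follower:** the red graver handle at (322,269).

I choose the pale brick, the amber jar, the canister in the rest and the orange wooden box.

```bash
cat > h.py <<'E'
import numpy as np, cv2
from plant import sensors, eyes
def cloud(name, p=None, d=None):
    c=eyes.calibration(name); T=np.array(c["world_from_camera"])
    if p is None: p,d=eyes.snapshot(name)
    f=192/np.tan(np.radians(c["fov_y"])/2)
    v,u=np.mgrid[:384,:512]
    P=np.stack([(u-c["cx"])/f*d,(v-c["cy"])/f*d,d],-1)@T[:3,:3].T+T[:3,3]
    P[d==0]=np.nan
    return p,P,cv2.cvtColor(p,cv2.COLOR_RGB2HSV)
def rect(Q):
    (c,s,a)=cv2.minAreaRect(Q[:,:2].astype(np.float32)*1000); return np.round(c,1),np.round(s,1),round(a,1)
def shift(x,y,z,yaw=None):
    """normalised shift/turn to put TCP at world x,y,z with tool y-axis heading yaw (deg, mod 180)"""
    s=sensors.get_state(); from scipy.spatial.transform import Rotation as R
    r=R.from_quat(s["eef_rot"]); m=r.as_matrix()
    t=m.T@(np.array([x,y,z])-s["tool_pos"])/.3
    cur=np.degrees(np.arctan2(m[1,1],m[0,1])); w=0
    if yaw is not None: w=-((yaw-cur+90)%180-90)/360
    return np.round(t,4).tolist()+[round(w,4)], "yaw %.1f q7 %.2f"%(cur,s["q"][6])
E
cat > m.py <<'E'
from h import *
reg={"scene":dict(jar=(205,155,245,205),brick=(250,190,285,240),can=(158,185,192,225),cap=(158,186,184,202),box=(268,145,336,212),red=(270,130,300,172),rack=(160,205,212,258)),
 "side":dict(jar=(208,178,240,222),brick=(266,162,296,206),can=(226,216,262,250),cap=(226,216,250,236),box=(215,140,282,178),red=(212,134,234,164),rack=(230,220,292,272))}
for n in reg:
    z=np.load(n+"0.npz"); p,P,H=cloud(n,z["p"],z["d"])
    def sel(k,z0,z1,f):
        a,b,c,d=reg[n][k]; q=P[b:d,a:c].reshape(-1,3); h=H[b:d,a:c].reshape(-1,3).astype(int)
        return q[(q[:,2]>z0)&(q[:,2]<z1)&f(h)]
    any_=lambda h:h[:,0]>=0
    W=P.reshape(-1,3); t=W[(abs(W[:,2])<.02)]; print(n,"table z",np.median(t[:,2]))
    for k,z0,z1 in [("jar",.098,.112),("brick",.103,.117),("box",.053,.066)]:
        q=sel(k,z0,z1,any_ if k!="box" else (lambda h:(h[:,0]>4)&(h[:,0]<20)&(h[:,1]>90)));
        print(k,len(q),rect(q),"z",np.median(q[:,2]).round(4))
    q=sel("jar",.02,.095,any_);print(" jar body x,y rect",rect(q))
    q=sel("brick",.02,.1,any_);print(" brick body",rect(q))
    g=sel("can",.04,.2,lambda h:(h[:,0]>45)&(h[:,0]<85)&(h[:,1]>80));u,s,v=np.linalg.svd(g-g.mean(0));print(" can",len(g),g.mean(0).round(4),v[0].round(3),g.min(0).round(3),g.max(0).round(3))
    q=sel("cap",.1,.2,lambda h:(h[:,1]<60)&(h[:,2]>90));print(" cap",len(q),q.mean(0).round(4),q.min(0).round(3),q.max(0).round(3))
    q=sel("rack",.001,.02,any_);print(" rack base",len(q),rect(q),np.median(q[:,2]))
    q=sel("red",.064,.14,lambda h:((h[:,0]<6)|(h[:,0]>172))&(h[:,1]>150));print(" tab",len(q),q.mean(0).round(4),rect(q),q[:,2].max())
    q=sel("red",.02,.062,lambda h:((h[:,0]<6)|(h[:,0]>172))&(h[:,1]>150));print(" board",len(q),q.mean(0).round(4),rect(q))
z=np.load("scene0.npz")["p"]; y=np.load("side0.npz")["p"]
a=cv2.resize(z[125:265,150:345,::-1],(780,560)); 
cv2.imwrite("pics/crop.png",a)
E
python3 m.py
```

```text
scene table z -0.000845480177779967
jar 265 (array([455.8,  -3.4]), array([59.9, 61.5]), 34.0) z 0.1039
brick 240 (array([639.7,  30.7]), array([34.4, 65.7]), 29.2) z 0.109
box 380 (array([567.3, 207.2]), array([193.2,  87.3]), 1.5) z 0.0581
 jar body x,y rect (array([422.4, -13.8]), array([132.5,  56.1]), 12.3)
 brick body (array([641.3,  30.4]), array([32.5, 64.2]), 28.8)
 can 277 [ 0.5024 -0.1935  0.1137] [ 0.612  0.051 -0.789] [ 0.47  -0.212  0.086] [ 0.523 -0.171  0.139]
 cap 74 [ 0.4746 -0.1943  0.1371] [ 0.454 -0.215  0.122] [ 0.488 -0.178  0.145]
 rack base 779 (array([ 521.1, -190.9]), array([161.7, 190.4]), 62.0) 0.008010080992764346
 tab 197 [0.4726 0.2033 0.0898] (array([477.3, 204.9]), array([41.6, 32.6]), 1.8) 0.13182688054509994
 board 133 [0.494  0.2104 0.0456] (array([486.9, 206.4]), array([26.3, 67.5]), 4.4)
side table z 0.0007154514273621793
jar 251 (array([453.6,  -6.2]), array([58.8, 62.3]), 45.0) z 0.1053
brick 181 (array([637.5,  30.1]), array([36.8, 68.9]), 25.9) z 0.1101
box 316 (array([564.6, 204.6]), array([191.8,  91.5]), 2.4) z 0.0581
 jar body x,y rect (array([452.3, -21.8]), array([34.5, 61.7]), 85.5)
 brick body (array([636.6,  81.9]), array([ 58.1, 179.6]), 2.7)
 can 254 [ 0.4939 -0.2094  0.1118] [ 0.582 -0.037 -0.813] [ 0.459 -0.219  0.078] [ 0.521 -0.187  0.142]
 cap 119 [ 0.4696 -0.1983  0.1362] [ 0.453 -0.214  0.113] [ 0.5   -0.179  0.148]
 rack base 1418 (array([ 541.1, -159.2]), array([197.6, 189.1]), 80.1) 0.006387016259781497
 tab 116 [0.4723 0.1952 0.0838] (array([474.9, 201. ]), array([40.4, 36.4]), 1.6) 0.1314339682854162
 board 17 [0.4867 0.1863 0.0556] (array([480.3, 196.8]), array([23.4, 53.9]), 17.8)
```

View pics/crop.png

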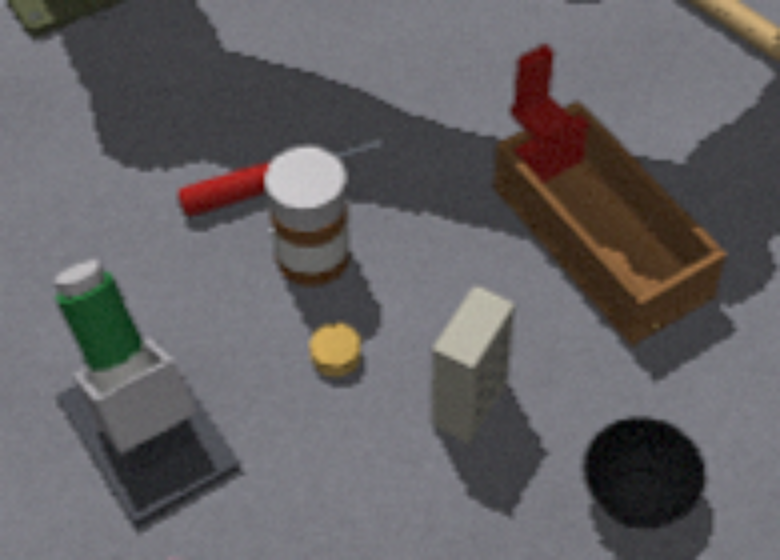

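The crop shows the chosen things clearly: the amber jar with a white lid at (305,215), the pale brick with holes at (475,365), the canister in its rest at (105,330) and the box at (610,230). The measured heights (0.104, 0.110 and 0.058 m) and sizes match the description. I'll go for the jar first.

{"name": "send_rows", "arguments": {
  "rows": "-0.8 -0.5 0 -0.043;-0.8 -0.5 0 -0.043;-0.8 -0.5 0 -0.043;-0.8 -0.5 0 -0.043;-0.8 -0.5 0 -0.043;-0.8 -0.5 0 -0.043;-0.8 -0.5 0 -0.043;-0.8 -0.5 0 -0.043;-0.8 -0.5 0 -0.043",
  "jaw": -1,
  "force": 20
}}

```text
clock: 0.85
tool_pos: [0.3457, 0.404, 0.2384]
eef_rot: [-0.015, 1.0, -0.001, 0.0]
contact_force: [-0.1, 0.3, 1.1]
opening: 1.002
finger_force: 0.0
```

```bash
python3 -c "
from h import *
print(sensors.get_state()['tool_pos'],sensors.get_state()['clock']);print(shift(.4547,-.0048,.238,92))"
```

```text
[0.34571055 0.40403774 0.23842446] 0.85
([-0.3219, -1.3732, 0.0033, np.float64(-0.0007)], 'yaw 91.7 q7 0.40')
```

{"name": "send_rows", "arguments": {
  "rows": "-0.3 -0.9 0 -0.001;-0.3 -0.9 0 -0.001;-0.3 -0.9 0 -0.001;-0.3 -0.9 0 -0.001;-0.3 -0.9 0 -0.001;-0.3 -0.9 0 -0.001;-0.3 -0.9 0 -0.001;-0.3 -0.9 0 -0.001"
}}

```text
clock: 1.52
tool_pos: [0.4451, 0.1328, 0.2382]
eef_rot: [-0.016, 1.0, -0.002, -0.0]
contact_force: [0.5, -0.3, 0.7]
opening: 1.002
finger_force: 0.0
```

{"name": "send_rows", "arguments": {
  "rows": "-0.02 -0.47 0 0;-0.02 -0.47 0 0;-0.02 -0.47 0 0;-0.02 -0.47 0 0;-0.02 -0.47 0 0"
}}

```text
clock: 1.93
tool_pos: [0.4553, -0.0043, 0.2384]
eef_rot: [-0.018, 1.0, -0.001, -0.0]
contact_force: [0.0, 0.4, 0.6]
opening: 0.998
finger_force: 0.0
```

```bash
python3 -c "
from h import *
p,P,H=cloud('wrist');cv2.imwrite('pics/w0.png',p[:,:,::-1])
q=P.reshape(-1,3);k=(q[:,2]>.097)&(q[:,2]<.112)&(abs(q[:,0]-.455)<.05)&(abs(q[:,1]+.005)<.05);print(k.sum(),rect(q[k]),np.median(q[k][:,2]))
print(shift(.4547,-.0048,.061,92))"
```

```text
2528 (array([452.3,  -1.3]), array([60.8, 60.9]), 40.6) 0.10491739444997586
([0.0029, -0.0121, 0.5919, np.float64(0.0007)], 'yaw 92.3 q7 1.20')
```

View pics/w0.png

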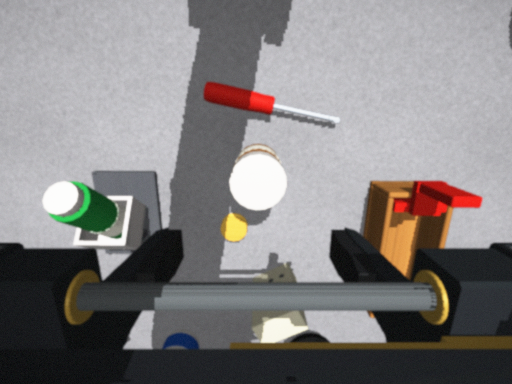

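The wrist view shows the jar lid at (258,180), the canister cap at (65,200) and the box at right (405,215). All three cameras agree on the jar to within 4 mm. I'll descend and grip it.

{"name": "send_rows", "arguments": {
  "rows": "0.005 0 0.59 0;0.005 0 0.59 0;0.005 0 0.59 0;0.005 0 0.59 0;0.005 0 0.59 0;0.005 0 0.59 0"
}}

```text
clock: 2.48
tool_pos: [0.4521, 0.0027, 0.0586]
eef_rot: [-0.024, 1.0, 0.001, -0.003]
contact_force: [0.1, -0.7, 0.3]
opening: 1.002
finger_force: 0.0
```

{"name": "send_rows", "arguments": {
  "rows": "0 0 0 0;0 0 0 0;0 0 0 0;0 0 0 0;0 0 0 0",
  "jaw": 1,
  "force": 20
}}

```text
clock: 2.9
tool_pos: [0.4548, -0.0019, 0.0631]
eef_rot: [-0.02, 1.0, -0.0, 0.001]
contact_force: [0.4, -2.7, 8.8]
opening: 0.701
finger_force: 20.6
```

```bash
python3 -c "
from h import *
b=np.array([.566,.206]);t=np.radians(1.9)
for X in (88-31-3,): print(b+np.array([np.cos(t),np.sin(t)])*X/1000, shift(*(b+np.array([np.cos(t),np.sin(t)])*X/1000),.15,91.9))"
```

```text
[0.61997031 0.20779038] ([-0.5791, 0.676, -0.2885, np.float64(0.0011)], 'yaw 92.3 q7 1.01')
```

{"name": "send_rows", "arguments": {
  "rows": "0 0 -0.1 0;0 0 -0.2 0;0 0 -0.3 0;0 0 -0.4 0;0 0 -0.46 0;0 0 -0.46 0"
}}

```text
clock: 3.4
tool_pos: [0.4556, -0.0011, 0.2031]
eef_rot: [-0.02, 1.0, 0.0, 0.004]
contact_force: [0.5, 0.4, -3.4]
opening: 0.702
finger_force: 20.5
```

{"name": "send_rows", "arguments": {
  "rows": "-0.09 0.1 0 0.001;-0.18 0.2 0 0.001;-0.27 0.3 0 0.001;-0.36 0.4 0 0.001;-0.45 0.5 0 0.001;-0.52 0.6 0 0.001;-0.57 0.65 0 0.001;-0.58 0.675 0 0.001;-0.58 0.675 0 0.001"
}}

```text
clock: 4.15
tool_pos: [0.6182, 0.2107, 0.1974]
eef_rot: [-0.019, 1.0, 0.0, -0.001]
contact_force: [-0.6, 0.4, -4.1]
opening: 0.697
finger_force: 20.5
```

```bash
cat > b.py <<'E'
from h import *
for n in ('scene','side','wrist'):
    p,P,H=cloud(n);cv2.imwrite(f'pics/{n}_b.png',p[:,:,::-1])
    q=P.reshape(-1,3);h=H.reshape(-1,3).astype(int)
    k=(q[:,2]>.053)&(q[:,2]<.066)&(abs(q[:,0]-.566)<.12)&(abs(q[:,1]-.206)<.06)&(h[:,0]>4)&(h[:,0]<22)&(h[:,1]>90)
    if k.sum()>5: print(n,k.sum(),rect(q[k]),"xr",q[k][:,0].min(),q[k][:,0].max(),"yr",q[k][:,1].min(),q[k][:,1].max())
E
python3 b.py; python3 -c "
from h import *
print(sensors.get_state()['tool_pos'], shift(.62,.2078,.073,91.9))"
```

```text
scene 309 (array([566.7, 206.2]), array([191.6,  87.7]), 1.9) xr 0.4697901495642579 0.6629806753208554 yr 0.16050686952442111 0.25155911668697245
side 305 (array([564.6, 205. ]), array([190.4,  90.8]), 1.8) xr 0.4699868956892506 0.6599835575227788 yr 0.1581014741489788 0.252881285493753
wrist 2870 (array([552.2, 208.9]), array([166.7,  85. ]), 1.6) xr 0.4677260495472311 0.6342876904796138 yr 0.16436191003348927 0.2532095884029951
[0.61790907 0.20581343 0.19850692] ([-0.0084, 0.0077, 0.4183, np.float64(0.0001)], 'yaw 92.0 q7 0.96')
```

View pics/wrist_b.png

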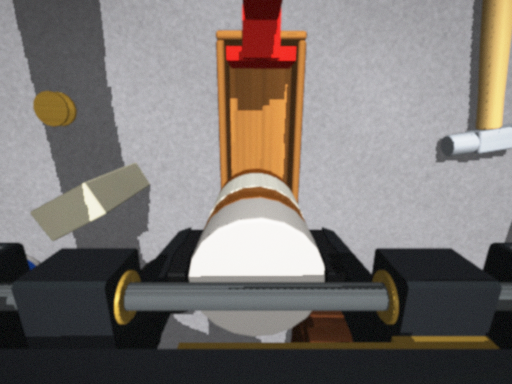

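The wrist view shows the held jar at column about 257, with the box axis at column about 261 and the tab at the top (262,30). I'll compare the jar and the box within each camera to cancel calibration bias.

```bash
python3 - <<'E'
from h import *
print(sensors.get_state()['tool_pos'],sensors.get_state()['contact_force'])
for n in ('scene','side','wrist'):
    p,P,H=cloud(n)
    q=P.reshape(-1,3);h=H.reshape(-1,3).astype(int)
    k=(abs(q[:,0]-.618)<.045)&(abs(q[:,1]-.206)<.045)&(h[:,1]<40)&(h[:,2]>110)&(q[:,2]>.2)
    z=np.median(q[k][:,2]); 
    kk=k&(abs(q[:,2]-.2395)<.005); print(n,z,kk.sum(), rect(q[kk]) if kk.sum()>5 else 0)
E
```

```text
[0.61790907 0.20581343 0.19850692] [ 0.42735371 -0.78654577 -3.96374938]
scene 0.2393846993014926 61 (array([623.8, 213.7]), array([49.4, 37.4]), 88.0)
side 0.2264415742349406 20 (array([591.2, 202.3]), array([10.1, 35.6]), 1.1)
wrist 0.24124205978682467 9433 (array([615.4, 206.3]), array([58.9, 62.2]), 75.9)
```

{"name": "send_rows", "arguments": {
  "rows": "-0.007 0.009 0 0;-0.007 0.009 0.1 0;-0.007 0.009 0.2 0;-0.007 0.009 0.25 0;-0.007 0.009 0.29 0;-0.007 0.009 0.32 0;-0.007 0.009 0.32 0"
}}

```text
clock: 5.03
tool_pos: [0.6206, 0.2108, 0.1023]
eef_rot: [-0.018, 1.0, -0.0, -0.001]
contact_force: [-0.6, -0.3, -2.9]
opening: 0.696
finger_force: 20.5
```

{"name": "send_rows", "arguments": {
  "rows": "0 0 0.03 0;0 0 0.06 0;0 0 0.08 0;0 0 0.09 0;0 0 0.1 0;0 0 0.1 0"
}}

```text
clock: 5.53
tool_pos: [0.621, 0.2111, 0.0732]
eef_rot: [-0.018, 1.0, -0.0, -0.0]
contact_force: [-0.6, 0.0, -4.2]
opening: 0.696
finger_force: 20.5
```

```bash
python3 -c "
from h import *
s=sensors.get_state();print(s['tool_pos'],s['contact_force'],s['moment'])"
```

```text
[0.62096126 0.21113966 0.07321326] [-0.612856    0.04368908 -4.16434516] [ 0.02018083 -0.03302984  0.01422758]
```

{"name": "send_rows", "arguments": {
  "rows": "0 0 0.004 0;0 0 0.008 0;0 0 0.008 0"
}}

```text
clock: 5.78
tool_pos: [0.6213, 0.2112, 0.0714]
eef_rot: [-0.018, 1.0, 0.0, 0.0]
contact_force: [0.3, -0.1, -5.1]
opening: 0.7
finger_force: 20.5
```

{"name": "send_rows", "arguments": {
  "rows": "0 0 0.004 0;0 0 0.004 0;0 0 0.004 0"
}}

```text
clock: 6.03
tool_pos: [0.6215, 0.2112, 0.0712]
eef_rot: [-0.018, 1.0, 0.0, 0.0]
contact_force: [-2.5, -1.2, 4.8]
opening: 0.697
finger_force: 20.6
```

{"name": "send_rows", "arguments": {
  "rows": "0 0 0 0;0 0 0 0;0 0 0 0;0 0 0 0",
  "jaw": -1
}}

```text
clock: 6.37
tool_pos: [0.6214, 0.2114, 0.0701]
eef_rot: [-0.018, 1.0, 0.0, 0.0]
contact_force: [1.0, 0.6, -1.1]
opening: 0.982
finger_force: 0.0
```

{"name": "send_rows", "arguments": {
  "rows": "0 0 -0.05 0;0 0 -0.15 0;0 0 -0.28 0;0 0 -0.42 0;0 0 -0.5 0;0 0 -0.5 0"
}}

```text
clock: 6.87
tool_pos: [0.6246, 0.2132, 0.2267]
eef_rot: [-0.017, 1.0, 0.003, 0.006]
contact_force: [0.2, -0.4, 0.3]
opening: 1.0
finger_force: 0.0
```

```bash
python3 - <<'E'
from h import *
print(shift(.638,.03,.22,117.5))
for n in ('scene','side','wrist'):
    p,P,H=cloud(n)
    q=P.reshape(-1,3)
    k=(abs(q[:,0]-.638)<.05)&(abs(q[:,1]-.03)<.05)&(abs(q[:,2]-.110)<.005); print(n,"brick",k.sum(),rect(q[k]) if k.sum()>5 else 0)
    k=(abs(q[:,0]-.618)<.05)&(abs(q[:,1]-.207)<.04)&(abs(q[:,2]-.113)<.005); print(n,"jar",k.sum(),rect(q[k]) if k.sum()>5 else 0)
E
```

```text
([-0.0229, -0.6118, 0.0195, np.float64(-0.0708)], 'yaw 92.0 q7 0.97')
scene brick 228 (array([639.7,  30.2]), array([34.8, 65.3]), 28.7)
scene jar 269 (array([621.3, 208.9]), array([59.4, 59.9]), 26.4)
side brick 163 (array([638.2,  29.6]), array([35.8, 69.4]), 29.1)
side jar 167 (array([618.8, 207.2]), array([61.5, 60.3]), 53.6)
wrist brick 2107 (array([638. ,  33.4]), array([34., 65.]), 28.8)
wrist jar 2968 (array([618.7, 212.2]), array([61.1, 60.2]), 0.2)
```

{"name": "send_rows", "arguments": {
  "rows": "-0.028 -0.6 0 -0.075;-0.028 -0.6 0 -0.075;-0.028 -0.6 0 -0.075;-0.028 -0.6 0 -0.075;-0.028 -0.6 0 -0.075;-0.028 -0.6 0 -0.075;-0.028 -0.6 0 -0.075"
}}

```text
clock: 7.6
tool_pos: [0.6351, 0.0309, 0.2183]
eef_rot: [-0.249, 0.968, 0.001, -0.001]
contact_force: [0.8, 0.7, 0.3]
opening: 1.0
finger_force: 0.0
```

```bash
python3 - <<'E'
from h import *
print(sensors.get_state()['tool_pos'],shift(.639,.0333,.066,118.9))
E
```

```text
[0.63507861 0.03091078 0.21831721] ([-0.0166, -0.0003, 0.5077, np.float64(-0.0001)], 'yaw 118.9 q7 1.60')
```

{"name": "send_rows", "arguments": {
  "rows": "-0.012 0 0.12 0;-0.012 0 0.24 0;-0.012 0 0.36 0;-0.012 0 0.45 0;-0.012 0 0.5 0;-0.012 0 0.505 0;-0.012 0 0.505 0;-0.012 0 0.505 0"
}}

```text
clock: 8.27
tool_pos: [0.6396, 0.0356, 0.0694]
eef_rot: [-0.252, 0.968, 0.001, 0.001]
contact_force: [0.9, 0.6, -0.5]
opening: 0.999
finger_force: 0.0
```

{"name": "send_rows", "arguments": {
  "rows": "0 0 0 0;0 0 0 0;0 0 0 0;0 0 0 0;0 0 0 0",
  "jaw": 1,
  "force": 15
}}

```text
clock: 8.68
tool_pos: [0.6397, 0.0332, 0.0694]
eef_rot: [-0.25, 0.968, -0.0, 0.001]
contact_force: [0.0, -0.5, 3.7]
opening: 0.725
finger_force: 15.0
```

{"name": "send_rows", "arguments": {
  "rows": "0 0 -0.06 0;0 0 -0.16 0;0 0 -0.28 0;0 0 -0.4 0;0 0 -0.48 0;0 0 -0.48 0"
}}

```text
clock: 9.18
tool_pos: [0.6422, 0.0342, 0.2183]
eef_rot: [-0.25, 0.968, -0.0, 0.005]
contact_force: [0.4, 1.1, -1.6]
opening: 0.724
finger_force: 15.0
```

```bash
python3 - <<'E'
from h import *
print(sensors.get_state()['tool_pos'],shift(.569,.209,.21,91.9))
E
```

```text
[0.64215518 0.03421942 0.21834982] ([-0.0689, 0.6279, 0.0266, np.float64(0.0753)], 'yaw 119.0 q7 1.59')
```

{"name": "send_rows", "arguments": {
  "rows": "-0.01 0.1 0 0.012;-0.02 0.2 0 0.025;-0.03 0.3 0 0.038;-0.045 0.42 0 0.055;-0.06 0.54 0 0.07;-0.068 0.62 0 0.075;-0.068 0.628 0 0.075;-0.068 0.628 0 0.075;-0.068 0.628 0 0.075"
}}

```text
clock: 9.93
tool_pos: [0.5653, 0.2066, 0.2116]
eef_rot: [-0.018, 1.0, -0.001, -0.001]
contact_force: [1.6, -1.0, -2.0]
opening: 0.724
finger_force: 15.0
```

```bash
python3 - <<'E'
from h import *
print(sensors.get_state()['tool_pos'])
for n in ('scene','wrist'):
    p,P,H=cloud(n)
    q=P.reshape(-1,3);h=H.reshape(-1,3).astype(int)
    k=(abs(q[:,0]-.569)<.05)&(abs(q[:,1]-.209)<.05)&(abs(q[:,2]-.258)<.005)&(h[:,1]<80)&(h[:,2]>100); print(n,"brick",k.sum(),rect(q[k]) if k.sum()>5 else 0)
    k=(abs(q[:,0]-.569)<.05)&(abs(q[:,1]-.209)<.05)&(abs(q[:,2]-.19)<.035)&(h[:,1]<80)&(h[:,2]>100); print(n,"brickbody",k.sum(),rect(q[k]) if k.sum()>5 else 0)
    k=(q[:,2]>.053)&(q[:,2]<.066)&(abs(q[:,0]-.566)<.12)&(abs(q[:,1]-.206)<.06)&(h[:,0]>4)&(h[:,0]<22)&(h[:,1]>90);print(rect(q[k]))
print(shift(.569,.2092,.22,91.9))
E
```

```text
[0.56534228 0.20661409 0.21163998]
scene brick 8 (array([565.8, 212.4]), array([24.1, 45.2]), 3.0)
scene brickbody 5 0
(array([567.1, 207.4]), array([192.3,  88.1]), 1.7)
wrist brick 573 (array([554.5, 215.7]), array([17.3, 79.5]), 0.8)
wrist brickbody 3214 (array([551. , 210.1]), array([11.5, 85.8]), 2.3)
(array([519.3, 208. ]), array([100.7,  85.2]), 1.3)
([-0.01, 0.0119, -0.0271, np.float64(-0.0001)], 'yaw 91.9 q7 0.91')
```

{"name": "send_rows", "arguments": {
  "rows": "-0.006 0.009 0 0;-0.006 0.009 0.1 0;-0.006 0.009 0.18 0;-0.006 0.009 0.24 0;-0.006 0.009 0.29 0;-0.006 0.009 0.32 0;-0.006 0.009 0.32 0"
}}

```text
clock: 10.62
tool_pos: [0.5666, 0.2094, 0.1146]
eef_rot: [-0.017, 1.0, -0.001, -0.002]
contact_force: [0.2, 0.4, -2.3]
opening: 0.724
finger_force: 15.0
```

{"name": "send_rows", "arguments": {
  "rows": "0 0 0.04 0;0 0 0.08 0;0 0 0.1 0;0 0 0.115 0;0 0 0.122 0;0 0 0.122 0"
}}

```text
clock: 11.12
tool_pos: [0.5671, 0.2107, 0.0796]
eef_rot: [-0.018, 1.0, -0.0, -0.0]
contact_force: [-0.4, -0.6, -2.4]
opening: 0.725
finger_force: 15.0
```

{"name": "send_rows", "arguments": {
  "rows": "0 0 0.006 0;0 0 0.008 0;0 0 0.008 0"
}}

```text
clock: 11.37
tool_pos: [0.5674, 0.2108, 0.0778]
eef_rot: [-0.018, 1.0, 0.0, 0.0]
contact_force: [-0.5, 0.8, -1.9]
opening: 0.725
finger_force: 15.0
```

{"name": "send_rows", "arguments": {
  "rows": "0 0 0.005 0;0 0 0.01 0;0 0 0.01 0"
}}

```text
clock: 11.62
tool_pos: [0.5681, 0.2104, 0.0769]
eef_rot: [-0.017, 1.0, -0.0, 0.001]
contact_force: [-2.5, -2.3, 13.3]
opening: 0.724
finger_force: 15.0
```

{"name": "send_rows", "arguments": {
  "rows": "0 0 -0.006 0;0 0 -0.006 0;0 0 -0.006 0;0 0 -0.006 0",
  "jaw": -1
}}

```text
clock: 11.95
tool_pos: [0.5672, 0.2109, 0.0763]
eef_rot: [-0.018, 1.0, 0.0, -0.0]
contact_force: [0.1, -0.2, -0.5]
opening: 0.992
finger_force: 0.0
```

{"name": "send_rows", "arguments": {
  "rows": "0 0 -0.06 0;0 0 -0.17 0;0 0 -0.3 0;0 0 -0.44 0;0 0 -0.58 0;0 0 -0.58 0"
}}

```text
clock: 12.45
tool_pos: [0.5712, 0.2133, 0.2585]
eef_rot: [-0.017, 1.0, 0.003, 0.007]
contact_force: [0.3, 0.2, 0.8]
opening: 1.002
finger_force: 0.0
```

{"name": "send_rows", "arguments": {
  "rows": "0.05 -0.95 0 0;0.05 -0.95 0 0;0.05 -0.95 0 0;0.05 -0.95 0 0;0.05 -0.95 0 0;0.05 -0.95 0 0;0.05 -0.95 0 0;0.05 -0.95 0 0"
}}

```text
clock: 13.12
tool_pos: [0.5611, -0.0857, 0.2493]
eef_rot: [-0.011, 1.0, -0.003, -0.001]
contact_force: [-0.2, -0.7, -0.3]
opening: 0.997
finger_force: 0.0
```

```bash
cat > c.py <<'E'
from h import *
print(sensors.get_state()['tool_pos'],shift(.5,-.196,.25,90))
for n in ('scene','side','wrist'):
    p,P,H=cloud(n);cv2.imwrite(f'pics/{n}_c.png',p[:,:,::-1])
    q=P.reshape(-1,3);h=H.reshape(-1,3).astype(int)
    near=(abs(q[:,0]-.5)<.07)&(abs(q[:,1]+.196)<.06)
    k=near&(q[:,2]>.07)&(h[:,0]>45)&(h[:,0]<85)&(h[:,1]>80)
    if k.sum()>9:
        g=q[k];v=np.linalg.svd(g-g.mean(0),full_matrices=False)[2];print(n,"green",k.sum(),g.mean(0).round(4),v[0].round(3),"yr",np.percentile(g[:,1],[1,99]).round(4))
    k=near&(q[:,2]>.115)&(h[:,1]<60)&(h[:,2]>110)
    if k.sum()>9: print(n,"cap",k.sum(),rect(q[k]),q[k].mean(0).round(4))
    near=(abs(q[:,0]-.52)<.13)&(abs(q[:,1]+.196)<.09)
    k=near&(q[:,2]>.004)&(q[:,2]<.02)&(h[:,2]<110)
    if k.sum()>9: print(n,"base",k.sum(),rect(q[k]))
    k=(abs(q[:,0]-.5)<.3)&(abs(q[:,1]-.2)<.08)&(q[:,2]>.1)&(q[:,2]<.125)&(h[:,1]<80)
    if k.sum()>9: print(n,"packed",k.sum(),rect(q[k]))
E
python3 c.py
```

```text
[ 0.56110167 -0.08568335  0.24932714] ([0.2117, -0.3632, 0.0008, np.float64(0.0035)], 'yaw 91.3 q7 1.38')
scene green 279 [ 0.5027 -0.193   0.1156] [-0.07   0.15   0.986] yr [-0.2121 -0.1721]
scene cap 64 (array([ 511.1, -194. ]), array([ 32.7, 111.7]), 89.5) [ 0.4779 -0.1922  0.1532]
scene base 566 (array([ 525.2, -175.2]), array([218.3, 124.9]), 2.9)
scene packed 556 (array([552.5, 209.5]), array([199.6,  65.9]), 1.2)
side green 265 [ 0.4933 -0.2088  0.1118] [ 0.594 -0.057 -0.803] yr [-0.2173 -0.1888]
side cap 112 (array([ 469.1, -196.2]), array([31. , 33.9]), 5.4) [ 0.4689 -0.1984  0.1365]
side base 760 (array([ 519.2, -175.7]), array([133.7, 258.9]), 88.9)
side packed 176 (array([591.7, 209. ]), array([87.7, 68.7]), 4.3)
wrist green 1850 [ 0.4941 -0.1824  0.1189] [ 0.542  0.069 -0.838] yr [-0.209  -0.1693]
wrist cap 1112 (array([ 494.7, -186.6]), array([85.8, 42.5]), 14.2) [ 0.4689 -0.1905  0.1369]
wrist base 1528 (array([ 533.3, -186.7]), array([127.2,  85.6]), 1.2)
wrist packed 2303 (array([591.7, 198.9]), array([87.4, 41.1]), 3.7)
```

{"name": "send_rows", "arguments": {
  "rows": "0.27 -0.35 0.1 0;0.27 -0.35 0.1 0;0.27 -0.35 0.1 0;0.27 -0.35 0.1 0;0.27 -0.35 0.1 0;0.27 -0.35 0.1 0"
}}

```text
clock: 13.77
tool_pos: [0.486, -0.1805, 0.2205]
eef_rot: [-0.019, 1.0, 0.001, 0.001]
contact_force: [0.9, 0.3, 0.5]
opening: 1.0
finger_force: 0.0
```

```bash
python3 c.py | grep -v packed; python3 -c "
from h import *
print(shift(.4825,-.192,.0947,91.2))"
```

```text
[ 0.48602578 -0.18050403  0.22052714] ([-0.0447, -0.0532, -0.0983, np.float64(0.0059)], 'yaw 92.1 q7 1.54')
scene green 329 [ 0.5035 -0.193   0.1576] [-0.01  -0.009 -1.   ] yr [-0.2228 -0.1519]
scene cap 38 (array([ 468.4, -214.7]), array([39.8, 68.7]), 76.2) [ 0.4698 -0.2106  0.2619]
scene base 573 (array([ 518.8, -184.7]), array([112.2, 263.3]), 85.1)
side green 253 [ 0.4931 -0.2096  0.1112] [ 0.628 -0.007 -0.778] yr [-0.2179 -0.1932]
side cap 116 (array([ 464.6, -204.5]), array([55.3, 38.8]), 80.8) [ 0.4683 -0.1983  0.1445]
side base 785 (array([ 524.3, -181.5]), array([129.1, 266.3]), 82.1)
wrist green 1080 [ 0.4882 -0.1912  0.1481] [ 0.136  0.058 -0.989] yr [-0.231  -0.1436]
wrist cap 2377 (array([ 463.6, -196.7]), array([42.7, 90.5]), 23.8) [ 0.4662 -0.2056  0.2224]
wrist base 1234 (array([ 532.2, -187.2]), array([129.4,  84.6]), 1.8)
([0.0179, -0.0411, 0.4206, np.float64(0.003)], 'yaw 92.3 q7 1.54')
```

View pics/wrist_c.png

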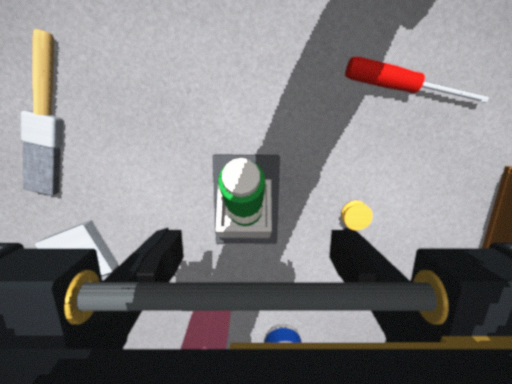

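The wrist view shows the canister at column about 243 with its base centred at about 246, leaning straight towards the robot. That fits y of about -0.19. I'll descend onto it.

{"name": "send_rows", "arguments": {
  "rows": "0.018 -0.033 0.1 0.003;0.018 -0.033 0.2 0.003;0.018 -0.033 0.3 0.003;0.018 -0.033 0.38 0.003;0.018 -0.033 0.42 0.003;0.018 -0.033 0.42 0.003;0.018 -0.033 0.42 0.003"
}}

```text
clock: 14.5
tool_pos: [0.4811, -0.1909, 0.0943]
eef_rot: [-0.01, 1.0, 0.0, 0.0]
contact_force: [0.7, -0.9, -0.2]
opening: 1.0
finger_force: 0.0
```

{"name": "send_rows", "arguments": {
  "rows": "0 0 0 0;0 0 0 0;0 0 0 0;0 0 0 0;0 0 0 0;0 0 0 0",
  "jaw": 1,
  "force": 12
}}

```text
clock: 15.0
tool_pos: [0.4802, -0.1927, 0.0947]
eef_rot: [-0.008, 1.0, -0.0, 0.0]
contact_force: [0.3, -0.1, -0.1]
opening: 0.569
finger_force: 0.0
```

{"name": "send_rows", "arguments": {
  "rows": "0 0 0 0;0 0 0 0;0 0 0 0"
}}

```text
clock: 15.25
tool_pos: [0.48, -0.1927, 0.0945]
eef_rot: [-0.008, 1.0, -0.0, 0.0]
contact_force: [0.2, -0.5, 2.3]
opening: 0.497
finger_force: 12.0
```

{"name": "send_rows", "arguments": {
  "rows": "0.019 0 -0.027 0;0.038 0 -0.055 0;0.057 0 -0.082 0;0.077 0 -0.109 0;0.096 0 -0.137 0;0.115 0 -0.164 0;0.13 0 -0.19 0;0.14 0 -0.21 0;0.14 0 -0.21 0"
}}

```text
clock: 16.0
tool_pos: [0.4377, -0.1936, 0.1587]
eef_rot: [-0.008, 1.0, -0.0, 0.0]
contact_force: [0.5, -0.5, -2.7]
opening: 0.494
finger_force: 12.0
```

```bash
cat > d.py <<'E'
from h import *
s=sensors.get_state();t=np.array(s['tool_pos']);print(t,s['opening'],s['finger_force'],s['contact_force'])
for n in ('scene','side'):
    p,P,H=cloud(n);cv2.imwrite(f'pics/{n}_d.png',cv2.resize(p[60:330,60:420,::-1],(720,540)))
    q=P.reshape(-1,3);h=H.reshape(-1,3).astype(int)
    near=(abs(q[:,0]-t[0]-.02)<.09)&(abs(q[:,1]-t[1])<.05)
    k=near&(q[:,2]>.005)&(q[:,2]<t[2]+.06)&(h[:,0]>45)&(h[:,0]<85)&(h[:,1]>100)
    g=q[k]; v=np.linalg.svd(g-g.mean(0),full_matrices=False)[2][0]; v*=np.sign(v[2]);print(n,k.sum(),g.mean(0).round(3),v.round(3),g.min(0).round(3),g.max(0).round(3))
E
python3 d.py
```

```text
[ 0.4376539  -0.19357678  0.15865525] 0.49402438935481896 12.002008035779 [ 0.46442119 -0.52596655 -2.7282135 ]
scene 387 [ 0.467 -0.194  0.166] [-0.579 -0.015  0.815] [ 0.429 -0.215  0.109] [ 0.507 -0.163  0.202]
side 63 [ 0.485 -0.212  0.123] [-0.723 -0.112  0.682] [ 0.452 -0.218  0.097] [ 0.506 -0.199  0.153]
```

View pics/side_d.png

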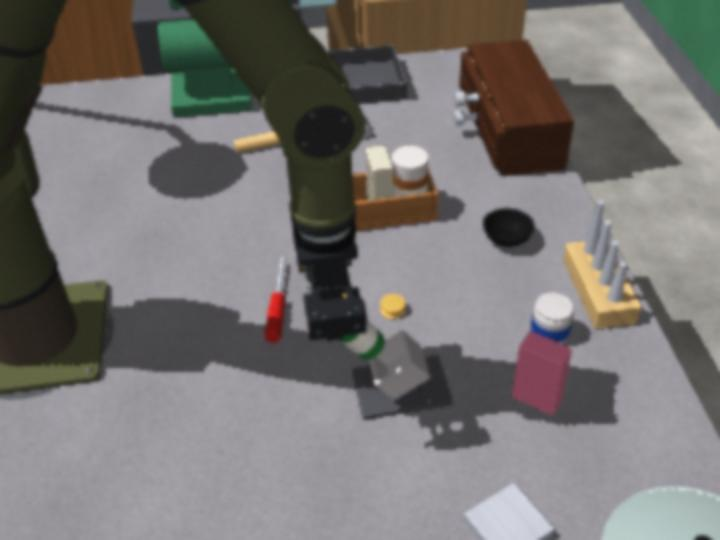

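The canister is out of the socket, still leaning, and held at the gripper near (355,330). The brick and jar stand in the box at (395,175). I'll take the canister to clear bench and loosen the grip so it swings upright just above the surface.

{"name": "send_rows", "arguments": {
  "rows": "0 0 -0.03 0;0 0.06 -0.03 0;0 0.13 -0.03 0;-0.03 0.2 -0.03 0;-0.05 0.27 -0.03 0;-0.05 0.295 0.02 0;-0.05 0.295 0.1 0;-0.05 0.295 0.18 0;-0.05 0.295 0.24 0;-0.05 0.295 0.25 0"
}}

```text
clock: 16.93
tool_pos: [0.4507, -0.1038, 0.0802]
eef_rot: [-0.009, 1.0, 0.0, -0.002]
contact_force: [1.1, 0.6, -2.3]
opening: 0.495
finger_force: 12.0
```

{"name": "send_rows", "arguments": {
  "rows": "0 0 0 0;0 0 0 0;0 0 0 0;0 0 0 0;0 0 0 0;0 0 0 0",
  "force": 4
}}

```text
clock: 17.43
tool_pos: [0.452, -0.1046, 0.083]
eef_rot: [-0.008, 1.0, -0.0, 0.001]
contact_force: [-0.1, -0.2, -1.2]
opening: 0.502
finger_force: 4.0
```

```bash
python3 d.py
```

```text
[ 0.45195113 -0.10463463  0.0830026 ] 0.5023064976806643 4.000420665834099 [-0.10947004 -0.24487007 -1.15561366]
scene 275 [ 0.478 -0.107  0.085] [-0.297  0.021  0.955] [ 0.451 -0.134  0.016] [ 0.502 -0.07   0.124]
side 56 [ 0.476 -0.124  0.044] [-0.291 -0.065  0.955] [ 0.455 -0.141  0.013] [ 0.499 -0.112  0.09 ]
```

{"name": "send_rows", "arguments": {
  "rows": "0 0 0 0;0 0 0 0;0 0 0 0;0 0 0 0;0 0 0 0;0 0 0 0",
  "force": 3
}}

```text
clock: 18.03
tool_pos: [0.4515, -0.1045, 0.0823]
eef_rot: [-0.008, 1.0, 0.0, -0.0]
contact_force: [-0.7, 0.3, -1.8]
opening: 0.501
finger_force: 3.0
```

```bash
python3 d.py
```

```text
[ 0.45154308 -0.10445151  0.08233572] 0.5007822209960106 3.000465250806883 [-0.7122204   0.29129728 -1.83015172]
scene 278 [ 0.478 -0.107  0.084] [-0.306  0.027  0.952] [ 0.451 -0.134  0.018] [ 0.502 -0.072  0.13 ]
side 60 [ 0.476 -0.125  0.043] [-0.305 -0.082  0.949] [ 0.454 -0.143  0.011] [ 0.499 -0.113  0.092]
```

{"name": "send_rows", "arguments": {
  "rows": "0 0 0.01 0;0 0 0.02 0;0 0 0.03 0;0 0 0.03 0"
}}

```text
clock: 18.47
tool_pos: [0.4518, -0.1044, 0.0731]
eef_rot: [-0.008, 1.0, 0.0, 0.0]
contact_force: [-0.3, 0.1, 0.9]
opening: 0.499
finger_force: 3.0
```

{"name": "send_rows", "arguments": {
  "rows": "0 0 0.004 0;0 0 0.008 0;0 0 0.008 0"
}}

```text
clock: 18.72
tool_pos: [0.4519, -0.1045, 0.0711]
eef_rot: [-0.008, 1.0, -0.0, 0.0]
contact_force: [0.2, 0.3, 3.2]
opening: 0.498
finger_force: 3.0
```

Now it touches the bench. I'll sweep along +x so that it pivots upright about its foot.

{"name": "send_rows", "arguments": {
  "rows": "-0.012 0 0 0;-0.024 0 0 0;-0.036 0 0 0;-0.048 0 0 0;-0.06 0 0 0;-0.072 0 0.002 0;-0.082 0 0.003 0;-0.09 0 0.004 0;-0.09 0 0.004 0"
}}

```text
clock: 19.47
tool_pos: [0.4792, -0.1039, 0.0697]
eef_rot: [-0.008, 1.0, 0.0, 0.0]
contact_force: [0.6, -0.4, -1.7]
opening: 0.502
finger_force: 3.0
```

```bash
python3 d.py
```

```text
[ 0.47920977 -0.10394608  0.06965487] 0.5017712757907283 2.9999624274205416 [ 0.62380821 -0.36619731 -1.69978081]
scene 223 [ 0.503 -0.107  0.077] [-0.104  0.052  0.993] [ 0.478 -0.126  0.005] [ 0.513 -0.073  0.127]
side 32 [ 0.485 -0.126  0.036] [ 0.16  -0.156  0.975] [ 0.471 -0.142  0.008] [ 0.501 -0.113  0.078]
```

{"name": "send_rows", "arguments": {
  "rows": "-0.01 0 0.005 0;-0.015 0 0.01 0;-0.015 0 0.012 0;-0.015 0 0.012 0"
}}

```text
clock: 19.9
tool_pos: [0.4832, -0.1039, 0.0663]
eef_rot: [-0.008, 1.0, -0.0, 0.0]
contact_force: [-1.1, -0.8, 3.1]
opening: 0.499
finger_force: 3.0
```

{"name": "send_rows", "arguments": {
  "rows": "0 0 0 0;0 0 0 0;0 0 0 0;0 0 0 0",
  "jaw": -0.2
}}

```text
clock: 20.23
tool_pos: [0.483, -0.104, 0.0661]
eef_rot: [-0.008, 1.0, 0.0, -0.0]
contact_force: [0.8, -0.1, 0.4]
opening: 0.599
finger_force: 0.0
```

```bash
python3 d.py
```

```text
[ 0.48295747 -0.10396526  0.06605496] 0.5993541259262982 0.0 [ 0.79275852 -0.13372919  0.35535415]
scene 200 [ 0.507 -0.107  0.076] [-0.042  0.024  0.999] [ 0.482 -0.134  0.006] [ 0.515 -0.075  0.111]
side 19 [ 0.482 -0.125  0.014] [ 0.212 -0.288  0.934] [ 0.471 -0.143  0.005] [ 0.495 -0.116  0.077]
```

View pics/scene_d.png

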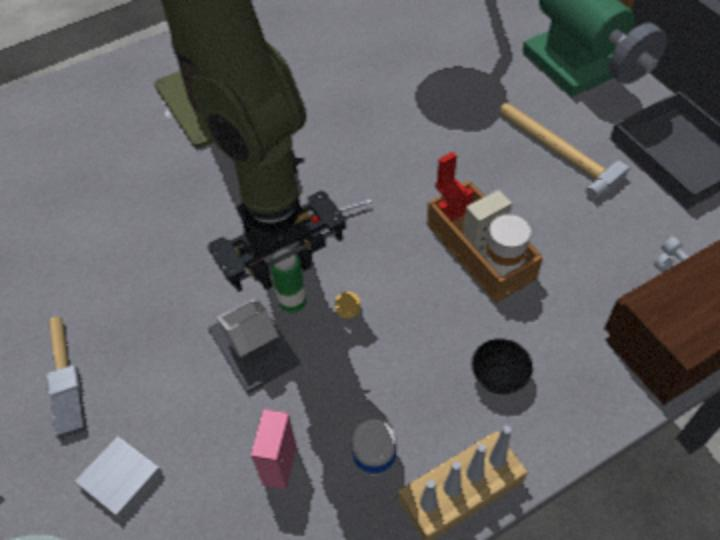

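The scene view shows the canister upright on the bench at (288,285), with the brick and jar in the box at (500,235). I'll find the canister centre with a circle fit and regrip.

```bash
python3 - <<'E'
from h import *
from scipy.optimize import least_squares
for n in ('scene','side'):
    p,P,H=cloud(n);q=P.reshape(-1,3);h=H.reshape(-1,3).astype(int)
    k=(abs(q[:,0]-.49)<.05)&(abs(q[:,1]+.105)<.05)&(q[:,2]>.03 if n=='scene' else q[:,2]>.004)&(q[:,2]<.06)&(h[:,0]>45)&(h[:,0]<85)&(h[:,1]>100)
    g=q[k];r=least_squares(lambda c:np.hypot(g[:,0]-c[0],g[:,1]-c[1])-.022,[.49,-.104],loss='soft_l1',f_scale=.002)
    print(n,k.sum(),r.x.round(4),r.cost)
E
```

```text
scene 17 [ 0.49   -0.1042] 9.375248148037208e-06
side 17 [ 0.4926 -0.1054] 1.0541196475987059e-05
```

{"name": "send_rows", "arguments": {
  "rows": "-0.014 0 -0.008 0;-0.027 0 -0.015 0;-0.027 0 -0.015 0"
}}

```text
clock: 20.68
tool_pos: [0.4929, -0.1037, 0.0712]
eef_rot: [-0.008, 1.0, 0.0, 0.001]
contact_force: [-1.0, -0.3, -0.3]
opening: 0.602
finger_force: 0.0
```

{"name": "send_rows", "arguments": {
  "rows": "0 0 0 0;0 0 0 0;0 0 0 0;0 0 0 0;0 0 0 0",
  "jaw": 1,
  "force": 12
}}

```text
clock: 21.1
tool_pos: [0.4914, -0.1038, 0.0708]
eef_rot: [-0.008, 1.0, 0.0, 0.0]
contact_force: [0.9, -0.1, 1.7]
opening: 0.496
finger_force: 12.0
```

{"name": "send_rows", "arguments": {
  "rows": "0 0 -0.05 0;0 0 -0.14 0;0 0 -0.26 0;0 0 -0.38 0;0 0 -0.48 0;0 0 -0.52 0;0 0 -0.52 0;0 0 -0.52 0"
}}

```text
clock: 21.77
tool_pos: [0.4906, -0.1041, 0.2264]
eef_rot: [-0.008, 1.0, -0.0, -0.0]
contact_force: [-0.4, 0.1, -3.2]
opening: 0.493
finger_force: 12.0
```

```bash
python3 d.py; python3 - <<'E'
from h import *
b=np.array([.566,.209]);t=np.radians(1.9)
print(shift(*(b+np.array([np.cos(t),np.sin(t)])*-.044),.23,91.9))
z=cv2.imread('pics/scene_d.png')
p,P,H=cloud('scene');q=P.reshape(-1,3);h=H.reshape(-1,3).astype(int)
k=(abs(q[:,0]-.56)<.055)&(abs(q[:,1]-.207)<.04)&(abs(q[:,2]-.118)<.003)&(h[:,1]<90);print("brick top",k.sum(),rect(q[k]))
r=((h[:,0]<6)|(h[:,0]>172))&(h[:,1]>150)&(abs(q[:,0]-.49)<.06)&(abs(q[:,1]-.205)<.05)
print("tab",rect(q[r&(q[:,2]>.1)]),"board",rect(q[r&(q[:,2]<.056)]),np.percentile(q[r&(q[:,2]<.056)][:,0],[50,90,98]))
E
```

```text
[ 0.49059956 -0.10408591  0.22643511] 0.4930032868447318 11.999982981942594 [-0.40682524  0.09523284 -3.21077724]
scene 290 [ 0.507 -0.106  0.228] [-0.031  0.048  0.998] [ 0.49  -0.128  0.155] [ 0.513 -0.074  0.271]
side 93 [ 0.486 -0.125  0.197] [-0.08  -0.061  0.995] [ 0.47  -0.142  0.158] [ 0.504 -0.116  0.242]
([-0.1246, 1.0362, -0.0162, np.float64(-0.0026)], 'yaw 91.0 q7 1.38')
brick top 167 (array([571.5, 207.5]), array([66.5, 64.6]), 65.0)
tab (array([462.2, 203.7]), array([10.8, 30.5]), 4.4) board (array([494.2, 212.7]), array([17.3, 61.1]), 16.8) [0.49528692 0.49678234 0.49773433]
```

{"name": "send_rows", "arguments": {
  "rows": "-0.012 0.1 0 -0.002;-0.025 0.2 0 -0.002;-0.04 0.31 0 -0.002;-0.055 0.43 0 -0.002;-0.07 0.55 0 -0.002;-0.09 0.67 0 -0.002;-0.11 0.78 0 -0.002;-0.12 0.88 0 -0.002;-0.13 0.95 0 -0.002;-0.13 1 0 -0.002"
}}

```text
clock: 22.75
tool_pos: [0.5244, 0.2002, 0.225]
eef_rot: [-0.016, 1.0, 0.0, -0.001]
contact_force: [0.2, -0.2, -2.3]
opening: 0.495
finger_force: 12.0
```

{"name": "send_rows", "arguments": {
  "rows": "0 0.03 0 0;0 0.04 0 0;0 0.04 0 0;0 0.04 0 0"
}}

```text
clock: 23.08
tool_pos: [0.5247, 0.2071, 0.226]
eef_rot: [-0.014, 1.0, -0.001, -0.001]
contact_force: [-0.2, -0.3, -2.4]
opening: 0.493
finger_force: 12.0
```

```bash
python3 - <<'E'
from h import *
print(sensors.get_state()['tool_pos'],shift(.524,.209,.23,91.9))
for n in ('scene','side','wrist'):
    p,P,H=cloud(n);q=P.reshape(-1,3);h=H.reshape(-1,3).astype(int)
    if n=='wrist': cv2.imwrite('pics/w_e.png',p[:,:,::-1])
    g=(h[:,0]>45)&(h[:,0]<85)&(h[:,1]>100)&(abs(q[:,0]-.524)<.05)&(abs(q[:,1]-.209)<.05)
    if g.sum()>9: print(n,"can",g.sum(),q[g].min(0).round(4),q[g].max(0).round(4))
    k=(abs(q[:,0]-.56)<.06)&(abs(q[:,1]-.207)<.04)&(abs(q[:,2]-.118)<.004)&(h[:,1]<90)
    if k.sum()>9: print(n,"bricktop",k.sum(),rect(q[k]),np.percentile(q[k][:,0],[1,5]).round(4))
    r=((h[:,0]<6)|(h[:,0]>172))&(h[:,1]>150)&(abs(q[:,0]-.49)<.06)&(abs(q[:,1]-.205)<.05)
    k=r&(q[:,2]<.07)&(q[:,2]>.02)
    if k.sum()>9: print(n,"board",k.sum(),np.percentile(q[k][:,0],[50,90,98]).round(4),np.percentile(q[k][:,1],[2,98]).round(4))
E
```

```text
[0.52468388 0.20711713 0.22604575] ([0.0021, 0.0063, -0.0132, np.float64(-0.0008)], 'yaw 91.6 q7 0.87')
scene can 252 [0.5144 0.1625 0.1571] [0.5637 0.2569 0.5805]
scene bricktop 194 (array([583.7, 210.7]), array([67.4, 65.2]), 3.0) [0.5502 0.5525]
scene board 150 [0.4947 0.4967 0.4975] [0.1763 0.2393]
side can 121 [0.5032 0.168  0.159 ] [0.5435 0.2041 0.2562]
side bricktop 152 (array([584.2, 206.4]), array([67.2, 70.9]), 88.9) [0.5495 0.5506]
side board 38 [0.4845 0.4935 0.4948] [0.1708 0.2174]
wrist can 4202 [0.4919 0.179  0.0086] [0.5384 0.2378 0.3114]
wrist bricktop 22 (array([552.7, 243. ]), array([12.4,  2.6]), 19.0) [0.5471 0.5476]
wrist board 363 [0.4865 0.493  0.4944] [0.1728 0.24  ]
```

View pics/w_e.png

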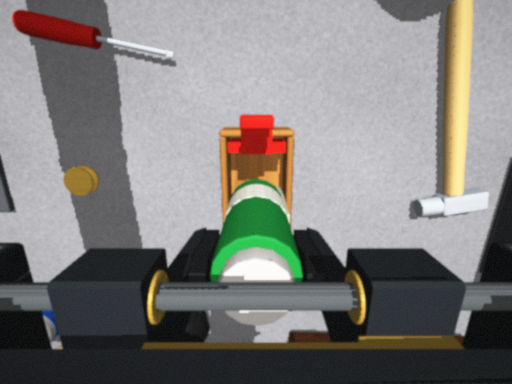

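The wrist view shows the held canister at (257,250) in line with the box, with the follower board at (257,145). The gap between board and brick is about 53 mm for a 44 mm canister, and it is centred.

{"name": "send_rows", "arguments": {
  "rows": "0 0.006 0 0;0 0.006 0.08 0;0 0.006 0.17 0;0 0.006 0.25 0;0 0.006 0.31 0;0 0.006 0.35 0;0 0.006 0.365 0;0 0.006 0.365 0"
}}

```text
clock: 23.9
tool_pos: [0.5244, 0.2101, 0.1164]
eef_rot: [-0.014, 1.0, -0.0, -0.001]
contact_force: [0.1, 0.5, -2.4]
opening: 0.494
finger_force: 12.0
```

{"name": "send_rows", "arguments": {
  "rows": "0 0 0.03 0;0 0 0.06 0;0 0 0.08 0;0 0 0.1 0;0 0 0.115 0;0 0 0.12 0;0 0 0.12 0"
}}

```text
clock: 24.48
tool_pos: [0.5246, 0.2105, 0.0808]
eef_rot: [-0.015, 1.0, -0.0, -0.0]
contact_force: [0.4, 0.0, -1.7]
opening: 0.493
finger_force: 12.0
```

{"name": "send_rows", "arguments": {
  "rows": "0 0 0.005 0;0 0 0.01 0;0 0 0.01 0"
}}

```text
clock: 24.73
tool_pos: [0.5248, 0.2106, 0.0782]
eef_rot: [-0.015, 1.0, 0.0, 0.0]
contact_force: [0.1, 0.1, -1.3]
opening: 0.494
finger_force: 12.0
```

{"name": "send_rows", "arguments": {
  "rows": "0 0 0.005 0;0 0 0.008 0;0 0 0.008 0",
  "force": 4
}}

```text
clock: 24.98
tool_pos: [0.5261, 0.2109, 0.0767]
eef_rot: [-0.014, 1.0, 0.0, 0.001]
contact_force: [1.3, -0.3, 3.5]
opening: 0.499
finger_force: 4.0
```

{"name": "send_rows", "arguments": {
  "rows": "0 0 0 0;0 0 0 0;0 0 0 0;0 0 0 0;0 0 0 0",
  "jaw": -0.3
}}

```text
clock: 25.4
tool_pos: [0.5246, 0.2106, 0.0757]
eef_rot: [-0.015, 1.0, 0.0, -0.0]
contact_force: [0.0, -0.4, -1.3]
opening: 0.652
finger_force: 0.0
```

{"name": "send_rows", "arguments": {
  "rows": "0 0 -0.03 0;0 0 -0.12 0;0 0 -0.25 0;0 0 -0.4 0;0 0 -0.54 0;0 0 -0.54 0"
}}

```text
clock: 25.9
tool_pos: [0.5282, 0.2129, 0.2457]
eef_rot: [-0.014, 1.0, 0.003, 0.006]
contact_force: [0.9, 0.4, -0.2]
opening: 0.651
finger_force: 0.0
```

```bash
cat > e.py <<'E'
from h import *
s=sensors.get_state();print(s['tool_pos'],s['clock'],shift(.43,.205,.23,91.9))
for n in ('scene','side'):
    p,P,H=cloud(n);q=P.reshape(-1,3);h=H.reshape(-1,3).astype(int)
    cv2.imwrite(f'pics/{n}_e.png',cv2.resize(p[90:240,200:380,::-1],(720,600)))
    k=(abs(q[:,0]-.52)<.05)&(abs(q[:,1]-.208)<.04)&(abs(q[:,2]-.128)<.005)&(h[:,1]<60)
    if k.sum()>5: print(n,"cap",k.sum(),rect(q[k]),np.median(q[k][:,2]).round(4))
    k=(abs(q[:,0]-.6)<.06)&(abs(q[:,1]-.208)<.04)&(abs(q[:,2]-.115)<.007)&(h[:,1]<90)
    print(n,"brick+jar",k.sum(),rect(q[k]))
    r=((h[:,0]<6)|(h[:,0]>172))&(h[:,1]>150)&(abs(q[:,0]-.49)<.06)&(abs(q[:,1]-.205)<.05)
    k=r&(q[:,2]<.07)&(q[:,2]>.02); print(n,"board",k.sum(),np.percentile(q[k][:,0],[50,98]).round(4))
    k=r&(q[:,2]>.09); print(n,"tab",k.sum(),rect(q[k]))
E
python3 e.py
```

```text
[0.52824356 0.21287372 0.2456693 ] 25.9 ([0.3287, -0.0171, 0.0481, np.float64(-0.0007)], 'yaw 91.6 q7 0.87')
scene cap 70 (array([526.4, 210. ]), array([28. , 34.6]), 56.1) 0.1272
scene brick+jar 496 (array([595.7, 210.4]), array([111. ,  65.6]), 0.6)
scene board 79 [0.4948 0.4978]
scene tab 87 (array([495.8, 189.4]), array([28.1, 99. ]), 65.2)
side cap 60 (array([531.2, 203.7]), array([32.5, 53. ]), 52.3) 0.1271
side brick+jar 315 (array([595.6, 205.3]), array([ 69.1, 106.7]), 89.0)
side board 33 [0.4869 0.4947]
side tab 39 (array([460.4, 196.1]), array([32.3, 11.3]), 84.5)
```

View pics/scene_e.png

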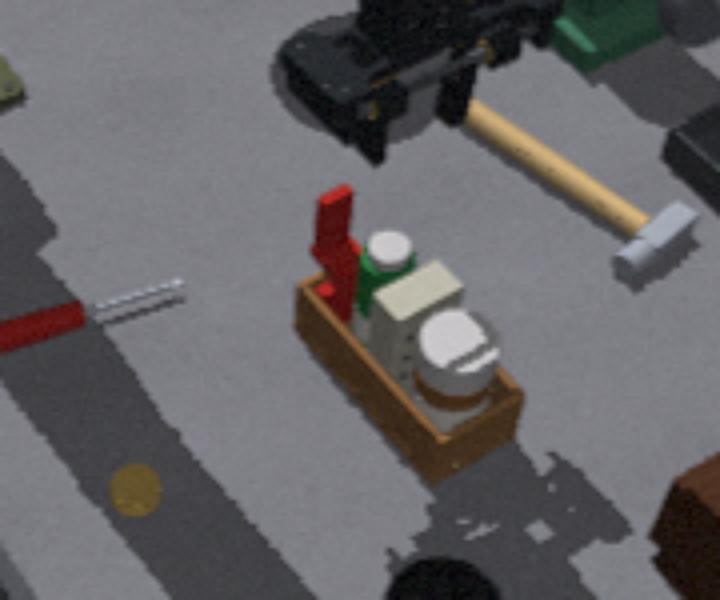

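All three stand upright in the row: canister at (388,270), brick at (418,310) and jar at (458,360). The red tab is at (335,215). I'll now shut the fingers, go behind the tab and push.

{"name": "send_rows", "arguments": {
  "rows": "0.34 -0.015 0 0;0.34 -0.015 0 0;0.34 -0.015 0 0;0.34 -0.015 0 0;0.34 -0.015 0 0;0.34 -0.015 0 0",
  "jaw": 1,
  "force": 10
}}

```text
clock: 26.5
tool_pos: [0.4238, 0.2031, 0.2372]
eef_rot: [-0.014, 1.0, -0.0, -0.0]
contact_force: [-0.6, 0.2, -0.2]
opening: 0.219
finger_force: 0.0
```

{"name": "send_rows", "arguments": {
  "rows": "0 0 0.12 0;0 0 0.25 0;0 0 0.38 0;0 0 0.48 0;0 0 0.52 0;0 0 0.52 0;0 0 0.52 0"
}}

```text
clock: 27.08
tool_pos: [0.4237, 0.2031, 0.0808]
eef_rot: [-0.014, 1.0, -0.0, -0.0]
contact_force: [-0.6, -0.1, -0.2]
opening: 0.001
finger_force: 0.0
```

```bash
python3 e.py | grep -v cap
```

```text
[0.42369638 0.20307231 0.08084288] 27.0833 ([-0.0209, 0.0054, -0.4972, np.float64(-0.0007)], 'yaw 91.6 q7 0.60')
scene brick+jar 491 (array([595.5, 209.6]), array([ 66.3, 110.9]), 88.6)
scene board 87 [0.4948 0.4979]
scene tab 91 (array([471.5, 201. ]), array([71.4, 40.5]), 14.5)
side brick+jar 312 (array([595.6, 208.5]), array([106.2,  67.4]), 3.5)
side board 38 [0.4859 0.4947]
side tab 1 (array([465. , 189.5]), array([0., 0.]), 0.0)
```

{"name": "send_rows", "arguments": {
  "rows": "-0.03 0.005 0 0;-0.05 0.005 0 0;-0.06 0.005 0 0;-0.07 0.005 0 0;-0.08 0.005 0 0;-0.085 0.005 0 0;-0.09 0.005 0 0;-0.095 0.005 0 0;-0.1 0.005 0 0;-0.1 0.005 0 0"
}}

```text
clock: 28.02
tool_pos: [0.4522, 0.2053, 0.0817]
eef_rot: [-0.015, 1.0, -0.0, -0.001]
contact_force: [-5.5, -0.8, 3.5]
opening: 0.002
finger_force: 2.2
```

Contact is made and the follower is sliding. I'll keep going in small steps.

{"name": "send_rows", "arguments": {
  "rows": "-0.004 0 0 0;-0.008 0 0 0;-0.012 0 0 0;-0.016 0 0 0;-0.02 0 0 0;-0.02 0 0 0"
}}

```text
clock: 28.52
tool_pos: [0.4576, 0.2055, 0.0817]
eef_rot: [-0.015, 1.0, -0.0, -0.001]
contact_force: [-5.5, 1.0, 5.2]
opening: 0.007
finger_force: 2.9
```

{"name": "send_rows", "arguments": {
  "rows": "-0.004 0 0 0;-0.008 0 0 0;-0.012 0 0 0;-0.014 0 0 0;-0.014 0 0 0"
}}

```text
clock: 28.93
tool_pos: [0.4599, 0.2055, 0.0817]
eef_rot: [-0.015, 1.0, -0.001, -0.003]
contact_force: [-9.7, 0.7, 7.7]
opening: 0.004
finger_force: 4.9
```

{"name": "send_rows", "arguments": {
  "rows": "-0.004 0 0 0;-0.008 0 0 0;-0.012 0 0 0;-0.012 0 0 0"
}}

```text
clock: 29.27
tool_pos: [0.4599, 0.2053, 0.0817]
eef_rot: [-0.016, 1.0, -0.002, -0.005]
contact_force: [-16.7, 1.4, 14.3]
opening: 0.005
finger_force: 8.8
```

```bash
python3 e.py
```

```text
[0.45986035 0.20534981 0.08171649] 29.2667 ([0.1049, 0.0004, -0.4932, np.float64(-0.0001)], 'yaw 91.9 q7 0.66')
scene cap 71 (array([538.3, 209.5]), array([29.9, 32.4]), 36.6) 0.1275
scene brick+jar 497 (array([596.7, 208.5]), array([ 63.7, 112.5]), 88.8)
scene board 66 [0.5128 0.5158]
scene tab 85 (array([487.7, 185.2]), array([52.1, 50.6]), 58.3)
side cap 56 (array([536.3, 209.7]), array([30.3, 32.2]), 35.9) 0.1275
side brick+jar 316 (array([596.8, 207. ]), array([113.2,  66.9]), 0.6)
side board 42 [0.5018 0.5118]
side tab 2 (array([478.3, 187.5]), array([6.8, 0. ]), -171.5)
```

The follower has stalled with a firm push of about 17 N. Its face is at box x of about -52 mm, so the joint is near 0.024 as expected. I'll back off and check.

{"name": "send_rows", "arguments": {
  "rows": "0.03 0 0 0;0.07 0 0 0;0.12 0 0 0;0.12 0 -0.1 0;0.12 0 -0.25 0;0.12 0 -0.4 0;0.12 0 -0.55 0;0.12 0 -0.55 0"
}}

```text
clock: 30.03
tool_pos: [0.4344, 0.2066, 0.2525]
eef_rot: [-0.014, 1.0, 0.003, 0.005]
contact_force: [-0.4, -0.0, -0.4]
opening: 0.007
finger_force: 0.0
```

```bash
python3 e.py
```

```text
[0.43437931 0.2066105  0.25254814] 30.0333 ([0.0156, -0.0054, 0.075, np.float64(-0.0009)], 'yaw 91.6 q7 0.76')
scene cap 76 (array([512.3, 207.8]), array([78.8, 31.6]), 4.4) 0.1271
scene brick+jar 491 (array([597.1, 208.9]), array([ 64.7, 112.9]), 89.6)
scene board 65 [0.5124 0.5167]
scene tab 93 (array([477.4, 198.4]), array([85.4, 38. ]), 17.1)
side cap 57 (array([534.6, 208. ]), array([31.5, 28.2]), 24.8) 0.1275
side brick+jar 322 (array([596.3, 207.2]), array([111.3,  69. ]), 1.0)
side board 41 [0.5023 0.5132]
side tab 44 (array([477.6, 199.7]), array([26.4, 10.3]), 87.7)
```

View pics/scene_e.png

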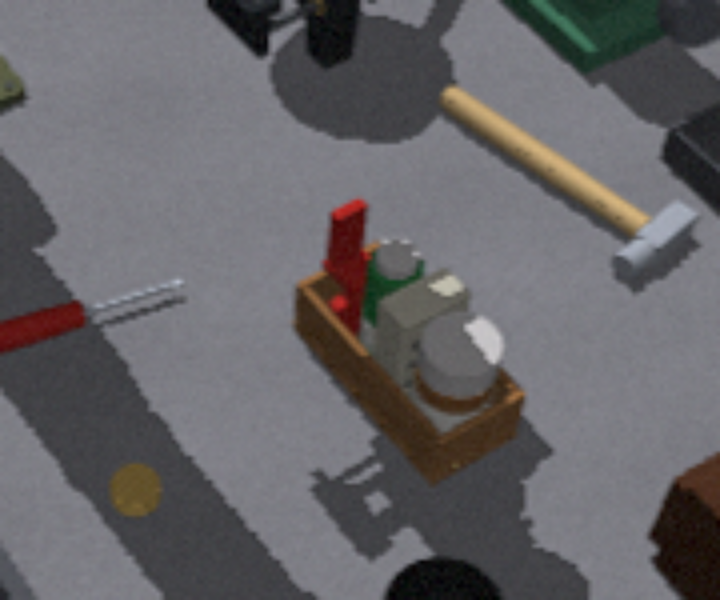

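The row looks snug: tab at (347,240), then canister, brick and jar, all upright, and the gripper is clear. I'm handing the job in.

```bash
python3 -c "
from plant import finish_job
print(finish_job())"
```

```text
the job is handed in; nothing more can be done
None
```

The canister, brick and jar stand upright in a row in the box, with the follower pushed firmly against them (joint about 0.024 by camera), everything released, and the job handed in at about 30 s of the 72 s; the judge's verdict was not shown.

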